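# Deal the tea tins into three order trays

## Task

The six tea tins are being shared out by dealing one to each order tray in turn, blue, yellow, green and round again, and the blue and the yellow tray already have their first. Carry on from the green tray, one tin at a time in the same order, until every tray holds two. Set each tin down flat on its tray's floor, lid up and beside the other tin, without dropping it, and leave the other things on the bench where they stand.

Things in the scene. Friction and masses are not known exactly. Their poses are not given: they have to be found in the camera images.
- tin1_c (a point): closed flat tea tin, red with a white band and a brass-coloured lid face, loose, about 0.14 kg; 80 (its x) x 44 (its y) x 38 (its z) mm. This point is its centre, 19 mm above its underside; z points out of its lid. The six tins are alike; it starts lying flat on the table, with tin4 lying on top of it.
- tin2_c (a point): closed flat tea tin, red with a white band and a brass-coloured lid face, loose, about 0.14 kg; 80 (its x) x 44 (its y) x 38 (its z) mm. This point is its centre, 19 mm above its underside; z points out of its lid. The six tins are alike; it starts lying flat on the table.
- tin3_c (a point): closed flat tea tin, red with a white band and a brass-coloured lid face, loose, about 0.14 kg; 80 (its x) x 44 (its y) x 38 (its z) mm. This point is its centre, 19 mm above its underside; z points out of its lid. The six tins are alike; it starts lying flat on the table.
- tin4_c (a point): closed flat tea tin, red with a white band and a brass-coloured lid face, loose, about 0.14 kg; 80 (its x) x 44 (its y) x 38 (its z) mm. This point is its centre, 19 mm above its underside; z points out of its lid. The six tins are alike; it starts flat on top of tin1, turned up to 40 degrees to it.
- tin5_c (a point): closed flat tea tin, red with a white band and a brass-coloured lid face, loose, about 0.14 kg; 80 (its x) x 44 (its y) x 38 (its z) mm. This point is its centre, 19 mm above its underside; z points out of its lid. The six tins are alike; it has already been dealt: it lies in the blue tray, lengthwise near the tray's +x end.
- tin6_c (a point): closed flat tea tin, red with a white band and a brass-coloured lid face, loose, about 0.14 kg; 80 (its x) x 44 (its y) x 38 (its z) mm. This point is its centre, 19 mm above its underside; z points out of its lid. The six tins are alike; it has already been dealt: it lies in the yellow tray, crosswise (its x along the tray's y) near the tray's -x end.
- tray_blue_c (a point): blue open order tray, fixed to the table; outside 200 (its x) x 110 (its y) x 30 mm high, walls and floor 5 mm thick, so inside 190 x 100 mm and 25 mm deep. This point is the centre of the upper face of its floor, 5 mm above the table; z up, x along the tray's length (roughly across in front of the robot). A tin laid lengthwise 46 mm to one side of this point along x leaves room for the other tin at the other end, and 28 mm beside it for each finger.
- tray_yellow_c (a point): yellow open order tray, fixed to the table; outside 200 (its x) x 110 (its y) x 30 mm high, walls and floor 5 mm thick, so inside 190 x 100 mm and 25 mm deep. This point is the centre of the upper face of its floor, 5 mm above the table; z up, x along the tray's length (roughly across in front of the robot). A tin laid lengthwise 46 mm to one side of this point along x leaves room for the other tin at the other end, and 28 mm beside it for each finger.
- tray_green_c (a point): green open order tray, fixed to the table; outside 200 (its x) x 110 (its y) x 30 mm high, walls and floor 5 mm thick, so inside 190 x 100 mm and 25 mm deep. This point is the centre of the upper face of its floor, 5 mm above the table; z up, x along the tray's length (roughly across in front of the robot). A tin laid lengthwise 46 mm to one side of this point along x leaves room for the other tin at the other end, and 28 mm beside it for each finger.
- sugar_jar: bystander, loose: jar with a yellow cap, 64 mm across, 70 mm high, among the tins; origin at the centre of its underside. To be left alone.
- can: bystander, loose: can with a paper label, 68 mm across, 72 mm high, among the tins; origin at the centre of its underside. To be left alone.
- spice_jar: bystander, loose: jar with a black cap, 60 mm across, 72 mm high, among the tins; origin at the centre of its underside. To be left alone.
- tub: bystander, loose: white open tub, 80 mm across, 60 mm high, among the tins; origin at the centre of its underside. To be left alone.
- syrup: bystander, loose: amber bottle, 60 mm across, 150 mm high, behind the trays; origin at the centre of its underside. To be left alone.
- mug: bystander, loose: blue mug, 72 mm across, 85 mm high, its handle to its +y, behind the trays; origin at the centre of its underside. To be left alone.
- tape: bystander, loose: roll of brown tape lying flat (ring), 100 mm across, 48 mm high, behind the trays; origin at the centre of its underside. To be left alone.

How it is judged:
On the way, in this order (a step that is already met when the one before it is completed fails the run):
1. the first tin lies flat in the green tray, let go (contact force between the fingers and anything else below 0.05 N and ((horizontal distance between tin1_c and tray_green_c below 0.09 m and height (world z) of tin1_c between 0.0215 and 0.0265 m) or (horizontal distance between tin2_c and tray_green_c below 0.09 m and height (world z) of tin2_c between 0.0215 and 0.0265 m) or (horizontal distance between tin3_c and tray_green_c below 0.09 m and height (world z) of tin3_c between 0.0215 and 0.0265 m) or (horizontal distance between tin4_c and tray_green_c below 0.09 m and height (world z) of tin4_c between 0.0215 and 0.0265 m) or (horizontal distance between tin5_c and tray_green_c below 0.09 m and height (world z) of tin5_c between 0.0215 and 0.0265 m) or (horizontal distance between tin6_c and tray_green_c below 0.09 m and height (world z) of tin6_c between 0.0215 and 0.0265 m))), for 0.2 s.
2. the second tin lies flat in the blue tray, let go (contact force between the fingers and anything else below 0.05 N and (((horizontal distance between tin1_c and tray_blue_c below 0.09 m and height (world z) of tin1_c between 0.0215 and 0.0265 m) and ((horizontal distance between tin2_c and tray_blue_c below 0.09 m and height (world z) of tin2_c between 0.0215 and 0.0265 m) or (horizontal distance between tin3_c and tray_blue_c below 0.09 m and height (world z) of tin3_c between 0.0215 and 0.0265 m) or (horizontal distance between tin4_c and tray_blue_c below 0.09 m and height (world z) of tin4_c between 0.0215 and 0.0265 m) or (horizontal distance between tin5_c and tray_blue_c below 0.09 m and height (world z) of tin5_c between 0.0215 and 0.0265 m) or (horizontal distance between tin6_c and tray_blue_c below 0.09 m and height (world z) of tin6_c between 0.0215 and 0.0265 m))) or ((horizontal distance between tin2_c and tray_blue_c below 0.09 m and height (world z) of tin2_c between 0.0215 and 0.0265 m) and ((horizontal distance between tin3_c and tray_blue_c below 0.09 m and height (world z) of tin3_c between 0.0215 and 0.0265 m) or (horizontal distance between tin4_c and tray_blue_c below 0.09 m and height (world z) of tin4_c between 0.0215 and 0.0265 m) or (horizontal distance between tin5_c and tray_blue_c below 0.09 m and height (world z) of tin5_c between 0.0215 and 0.0265 m) or (horizontal distance between tin6_c and tray_blue_c below 0.09 m and height (world z) of tin6_c between 0.0215 and 0.0265 m))) or ((horizontal distance between tin3_c and tray_blue_c below 0.09 m and height (world z) of tin3_c between 0.0215 and 0.0265 m) and ((horizontal distance between tin4_c and tray_blue_c below 0.09 m and height (world z) of tin4_c between 0.0215 and 0.0265 m) or (horizontal distance between tin5_c and tray_blue_c below 0.09 m and height (world z) of tin5_c between 0.0215 and 0.0265 m) or (horizontal distance between tin6_c and tray_blue_c below 0.09 m and height (world z) of tin6_c between 0.0215 and 0.0265 m))) or ((horizontal distance between tin4_c and tray_blue_c below 0.09 m and height (world z) of tin4_c between 0.0215 and 0.0265 m) and ((horizontal distance between tin5_c and tray_blue_c below 0.09 m and height (world z) of tin5_c between 0.0215 and 0.0265 m) or (horizontal distance between tin6_c and tray_blue_c below 0.09 m and height (world z) of tin6_c between 0.0215 and 0.0265 m))) or ((horizontal distance between tin5_c and tray_blue_c below 0.09 m and height (world z) of tin5_c between 0.0215 and 0.0265 m) and (horizontal distance between tin6_c and tray_blue_c below 0.09 m and height (world z) of tin6_c between 0.0215 and 0.0265 m)))), for 0.2 s.
3. the second tin lies flat in the yellow tray, let go (contact force between the fingers and anything else below 0.05 N and (((horizontal distance between tin1_c and tray_yellow_c below 0.09 m and height (world z) of tin1_c between 0.0215 and 0.0265 m) and ((horizontal distance between tin2_c and tray_yellow_c below 0.09 m and height (world z) of tin2_c between 0.0215 and 0.0265 m) or (horizontal distance between tin3_c and tray_yellow_c below 0.09 m and height (world z) of tin3_c between 0.0215 and 0.0265 m) or (horizontal distance between tin4_c and tray_yellow_c below 0.09 m and height (world z) of tin4_c between 0.0215 and 0.0265 m) or (horizontal distance between tin5_c and tray_yellow_c below 0.09 m and height (world z) of tin5_c between 0.0215 and 0.0265 m) or (horizontal distance between tin6_c and tray_yellow_c below 0.09 m and height (world z) of tin6_c between 0.0215 and 0.0265 m))) or ((horizontal distance between tin2_c and tray_yellow_c below 0.09 m and height (world z) of tin2_c between 0.0215 and 0.0265 m) and ((horizontal distance between tin3_c and tray_yellow_c below 0.09 m and height (world z) of tin3_c between 0.0215 and 0.0265 m) or (horizontal distance between tin4_c and tray_yellow_c below 0.09 m and height (world z) of tin4_c between 0.0215 and 0.0265 m) or (horizontal distance between tin5_c and tray_yellow_c below 0.09 m and height (world z) of tin5_c between 0.0215 and 0.0265 m) or (horizontal distance between tin6_c and tray_yellow_c below 0.09 m and height (world z) of tin6_c between 0.0215 and 0.0265 m))) or ((horizontal distance between tin3_c and tray_yellow_c below 0.09 m and height (world z) of tin3_c between 0.0215 and 0.0265 m) and ((horizontal distance between tin4_c and tray_yellow_c below 0.09 m and height (world z) of tin4_c between 0.0215 and 0.0265 m) or (horizontal distance between tin5_c and tray_yellow_c below 0.09 m and height (world z) of tin5_c between 0.0215 and 0.0265 m) or (horizontal distance between tin6_c and tray_yellow_c below 0.09 m and height (world z) of tin6_c between 0.0215 and 0.0265 m))) or ((horizontal distance between tin4_c and tray_yellow_c below 0.09 m and height (world z) of tin4_c between 0.0215 and 0.0265 m) and ((horizontal distance between tin5_c and tray_yellow_c below 0.09 m and height (world z) of tin5_c between 0.0215 and 0.0265 m) or (horizontal distance between tin6_c and tray_yellow_c below 0.09 m and height (world z) of tin6_c between 0.0215 and 0.0265 m))) or ((horizontal distance between tin5_c and tray_yellow_c below 0.09 m and height (world z) of tin5_c between 0.0215 and 0.0265 m) and (horizontal distance between tin6_c and tray_yellow_c below 0.09 m and height (world z) of tin6_c between 0.0215 and 0.0265 m)))), for 0.2 s.
4. the second tin lies flat in the green tray, let go (contact force between the fingers and anything else below 0.05 N and (((horizontal distance between tin1_c and tray_green_c below 0.09 m and height (world z) of tin1_c between 0.0215 and 0.0265 m) and ((horizontal distance between tin2_c and tray_green_c below 0.09 m and height (world z) of tin2_c between 0.0215 and 0.0265 m) or (horizontal distance between tin3_c and tray_green_c below 0.09 m and height (world z) of tin3_c between 0.0215 and 0.0265 m) or (horizontal distance between tin4_c and tray_green_c below 0.09 m and height (world z) of tin4_c between 0.0215 and 0.0265 m) or (horizontal distance between tin5_c and tray_green_c below 0.09 m and height (world z) of tin5_c between 0.0215 and 0.0265 m) or (horizontal distance between tin6_c and tray_green_c below 0.09 m and height (world z) of tin6_c between 0.0215 and 0.0265 m))) or ((horizontal distance between tin2_c and tray_green_c below 0.09 m and height (world z) of tin2_c between 0.0215 and 0.0265 m) and ((horizontal distance between tin3_c and tray_green_c below 0.09 m and height (world z) of tin3_c between 0.0215 and 0.0265 m) or (horizontal distance between tin4_c and tray_green_c below 0.09 m and height (world z) of tin4_c between 0.0215 and 0.0265 m) or (horizontal distance between tin5_c and tray_green_c below 0.09 m and height (world z) of tin5_c between 0.0215 and 0.0265 m) or (horizontal distance between tin6_c and tray_green_c below 0.09 m and height (world z) of tin6_c between 0.0215 and 0.0265 m))) or ((horizontal distance between tin3_c and tray_green_c below 0.09 m and height (world z) of tin3_c between 0.0215 and 0.0265 m) and ((horizontal distance between tin4_c and tray_green_c below 0.09 m and height (world z) of tin4_c between 0.0215 and 0.0265 m) or (horizontal distance between tin5_c and tray_green_c below 0.09 m and height (world z) of tin5_c between 0.0215 and 0.0265 m) or (horizontal distance between tin6_c and tray_green_c below 0.09 m and height (world z) of tin6_c between 0.0215 and 0.0265 m))) or ((horizontal distance between tin4_c and tray_green_c below 0.09 m and height (world z) of tin4_c between 0.0215 and 0.0265 m) and ((horizontal distance between tin5_c and tray_green_c below 0.09 m and height (world z) of tin5_c between 0.0215 and 0.0265 m) or (horizontal distance between tin6_c and tray_green_c below 0.09 m and height (world z) of tin6_c between 0.0215 and 0.0265 m))) or ((horizontal distance between tin5_c and tray_green_c below 0.09 m and height (world z) of tin5_c between 0.0215 and 0.0265 m) and (horizontal distance between tin6_c and tray_green_c below 0.09 m and height (world z) of tin6_c between 0.0215 and 0.0265 m)))), for 0.2 s.
At the end, for the whole second after the job is handed in: Each of the blue, yellow and green trays holds two tins, each lying flat on the tray's floor (its centre within 90 mm of the tray's centre and within 2.5 mm of 24 mm above the table, lid up, within 0.12 rad of level), let go by the fingers and at rest (under 20 mm/s) (all of step 4 and (((horizontal distance between tin1_c and tray_blue_c below 0.09 m and height (world z) of tin1_c between 0.0215 and 0.0265 m) and ((horizontal distance between tin2_c and tray_blue_c below 0.09 m and height (world z) of tin2_c between 0.0215 and 0.0265 m) or (horizontal distance between tin3_c and tray_blue_c below 0.09 m and height (world z) of tin3_c between 0.0215 and 0.0265 m) or (horizontal distance between tin4_c and tray_blue_c below 0.09 m and height (world z) of tin4_c between 0.0215 and 0.0265 m) or (horizontal distance between tin5_c and tray_blue_c below 0.09 m and height (world z) of tin5_c between 0.0215 and 0.0265 m) or (horizontal distance between tin6_c and tray_blue_c below 0.09 m and height (world z) of tin6_c between 0.0215 and 0.0265 m))) or ((horizontal distance between tin2_c and tray_blue_c below 0.09 m and height (world z) of tin2_c between 0.0215 and 0.0265 m) and ((horizontal distance between tin3_c and tray_blue_c below 0.09 m and height (world z) of tin3_c between 0.0215 and 0.0265 m) or (horizontal distance between tin4_c and tray_blue_c below 0.09 m and height (world z) of tin4_c between 0.0215 and 0.0265 m) or (horizontal distance between tin5_c and tray_blue_c below 0.09 m and height (world z) of tin5_c between 0.0215 and 0.0265 m) or (horizontal distance between tin6_c and tray_blue_c below 0.09 m and height (world z) of tin6_c between 0.0215 and 0.0265 m))) or ((horizontal distance between tin3_c and tray_blue_c below 0.09 m and height (world z) of tin3_c between 0.0215 and 0.0265 m) and ((horizontal distance between tin4_c and tray_blue_c below 0.09 m and height (world z) of tin4_c between 0.0215 and 0.0265 m) or (horizontal distance between tin5_c and tray_blue_c below 0.09 m and height (world z) of tin5_c between 0.0215 and 0.0265 m) or (horizontal distance between tin6_c and tray_blue_c below 0.09 m and height (world z) of tin6_c between 0.0215 and 0.0265 m))) or ((horizontal distance between tin4_c and tray_blue_c below 0.09 m and height (world z) of tin4_c between 0.0215 and 0.0265 m) and ((horizontal distance between tin5_c and tray_blue_c below 0.09 m and height (world z) of tin5_c between 0.0215 and 0.0265 m) or (horizontal distance between tin6_c and tray_blue_c below 0.09 m and height (world z) of tin6_c between 0.0215 and 0.0265 m))) or ((horizontal distance between tin5_c and tray_blue_c below 0.09 m and height (world z) of tin5_c between 0.0215 and 0.0265 m) and (horizontal distance between tin6_c and tray_blue_c below 0.09 m and height (world z) of tin6_c between 0.0215 and 0.0265 m))) and (((horizontal distance between tin1_c and tray_yellow_c below 0.09 m and height (world z) of tin1_c between 0.0215 and 0.0265 m) and ((horizontal distance between tin2_c and tray_yellow_c below 0.09 m and height (world z) of tin2_c between 0.0215 and 0.0265 m) or (horizontal distance between tin3_c and tray_yellow_c below 0.09 m and height (world z) of tin3_c between 0.0215 and 0.0265 m) or (horizontal distance between tin4_c and tray_yellow_c below 0.09 m and height (world z) of tin4_c between 0.0215 and 0.0265 m) or (horizontal distance between tin5_c and tray_yellow_c below 0.09 m and height (world z) of tin5_c between 0.0215 and 0.0265 m) or (horizontal distance between tin6_c and tray_yellow_c below 0.09 m and height (world z) of tin6_c between 0.0215 and 0.0265 m))) or ((horizontal distance between tin2_c and tray_yellow_c below 0.09 m and height (world z) of tin2_c between 0.0215 and 0.0265 m) and ((horizontal distance between tin3_c and tray_yellow_c below 0.09 m and height (world z) of tin3_c between 0.0215 and 0.0265 m) or (horizontal distance between tin4_c and tray_yellow_c below 0.09 m and height (world z) of tin4_c between 0.0215 and 0.0265 m) or (horizontal distance between tin5_c and tray_yellow_c below 0.09 m and height (world z) of tin5_c between 0.0215 and 0.0265 m) or (horizontal distance between tin6_c and tray_yellow_c below 0.09 m and height (world z) of tin6_c between 0.0215 and 0.0265 m))) or ((horizontal distance between tin3_c and tray_yellow_c below 0.09 m and height (world z) of tin3_c between 0.0215 and 0.0265 m) and ((horizontal distance between tin4_c and tray_yellow_c below 0.09 m and height (world z) of tin4_c between 0.0215 and 0.0265 m) or (horizontal distance between tin5_c and tray_yellow_c below 0.09 m and height (world z) of tin5_c between 0.0215 and 0.0265 m) or (horizontal distance between tin6_c and tray_yellow_c below 0.09 m and height (world z) of tin6_c between 0.0215 and 0.0265 m))) or ((horizontal distance between tin4_c and tray_yellow_c below 0.09 m and height (world z) of tin4_c between 0.0215 and 0.0265 m) and ((horizontal distance between tin5_c and tray_yellow_c below 0.09 m and height (world z) of tin5_c between 0.0215 and 0.0265 m) or (horizontal distance between tin6_c and tray_yellow_c below 0.09 m and height (world z) of tin6_c between 0.0215 and 0.0265 m))) or ((horizontal distance between tin5_c and tray_yellow_c below 0.09 m and height (world z) of tin5_c between 0.0215 and 0.0265 m) and (horizontal distance between tin6_c and tray_yellow_c below 0.09 m and height (world z) of tin6_c between 0.0215 and 0.0265 m))) and angle between each of tin1_c, tin2_c, tin3_c, tin4_c, tin5_c, tin6_c's own z axis and vertical below 0.12 rad and linear speed of each of tin1, tin2, tin3, tin4, tin5, tin6 below 0.02 m/s); the robot touches nothing.
It fails at once if a tin is dropped or thrown (moves faster than 0.7 m/s while the fingers do not touch it) ((contact force between the fingers and tin1 below 0.05 N and linear speed of tin1 above 0.7 m/s) or (contact force between the fingers and tin2 below 0.05 N and linear speed of tin2 above 0.7 m/s) or (contact force between the fingers and tin3 below 0.05 N and linear speed of tin3 above 0.7 m/s) or (contact force between the fingers and tin4 below 0.05 N and linear speed of tin4 above 0.7 m/s) or (contact force between the fingers and tin5 below 0.05 N and linear speed of tin5 above 0.7 m/s) or (contact force between the fingers and tin6 below 0.05 N and linear speed of tin6 above 0.7 m/s)).
It fails at once if a bystander is moved more than 20 mm (distance of any of sugar_jar, can, spice_jar, tub, syrup, mug, tape from where it was at the start of the episode above 0.02 m).
It also fails if it takes over 67 s, if anything falls off the work surface, if the arm or the gripper's body presses on something with over 40 N, if the wrist force passes 120 N, or if a joint passes its speed limit or range.

## Robot

A 6-joint arm with a two-finger parallel gripper is mounted at the origin on the work surface. World frame = base frame: x ahead of the robot, y to its left, z up, the work surface at z = 0. Lengths are in m, angles in rad, forces in N, time in s.
With the tool pointing down it reaches from about 0.3 to 0.85 m from the base axis. Payload 4.2 kg.
Tool frame: the origin (TCP) lies on the centre line of the jaws, within the pads' length; the fingertips stand 14 mm ahead of it and the grasp point (between the pads) lies 5 mm behind it; z points along the fingers, y is the line along which they close (so a half turn about z gives the same grasp; the last joint's range is limited). The gripper opens to 91 mm and grips with 3 to 60 N. Pads are 32 mm wide; open, the fingers measure 118 mm over their backs; the gripper's body (76 mm by 178 mm) begins 60 mm behind the grasp point.
Start: joints at [-1.359, 0.32, 1.565, -0, 1.257, -0.02], TCP at [0.132, -0.56, 0.228] pointing down, gripper open.
Joint ranges: [-3.11, 3.11], [-0.84, 2.01], [0.21, 2.61], [-1.34, 4.49], [0.05, 2.63], [-2.56, 2.56]. Speed limits (rad/s): [2.57, 2.57, 3.14, 3.14, 3.14, 3.14].

## Interface

Orientations are given as a unit quaternion [w, x, y, z].
In Python, from plant import ctrl gives the robot as it stands.
- The arm moves only by the tool move_arm, never from a script. Its argument "deltas" is a list of rows, each a list of 7 numbers: the opening in per cent of the stroke, from 0 (shut) to 100 (fully open), then the shift along the tool's x, y, z in mm, then the turn, a rotation vector about the tool's x, y, z in rad. A call has 1 to 10 rows; each row is the pose to reach, as a shift and turn from the pose commanded when the call began, along the tool's axes at that moment; what a row does not reach only later rows make up. A row lasts 1/12 s, in which the tool goes at most 41.7 mm and 7.16 degrees, less where a joint would pass 70% of its speed; a pose out of reach is approached as far as the arm can. A call with a gripper value outside its range is refused whole. The fingers move at their own pace and stop on an object; "squeeze" is the grip in N (left out, the last holds). Time passes only in rows, so rows that repeat a pose let the fingers close. It gives the time, the measured TCP pose, the force, the opening and the grip force at its end, in the units of the state.
- ctrl.get_state(): the state, without advancing time (a new reading comes with each control period).
- ctrl.get_image(name): name is "side" or "top"; returns the picture (384x512x3 uint8, red, green, blue); there is no depth.
- ctrl.camera_info(name): a dict with "fx", "fy", "cx", "cy" (pixels), "view" (4x4, takes a point from world to camera coordinates). Camera axes: x right, y down, z forward; pixel columns grow to the right and rows downward; lengths in m; the calibration is good to about 2 mm. A picture is of the moment at which its call begins. camera_info takes no time and is no camera call.
- ctrl.finish_job(): hands the job in; it is judged then, once.
Trained networks look in the newest picture that a camera, given by its name, has taken for a name from the list of things; names that differ only in an ending like _2 or _b are one class to them, and where a whole thing is asked for, a point or a joint stands for the part that bears it (a point fixed in the world has none). Each returns a list of dicts, best first, with "confidence" (0 to 1); they miss things now and then, are a little off and sometimes report something else, mostly with a low value. They report only what shows in the picture. A call takes as long as a camera call.
- ctrl.recognise(label, camera): "box" ([left, top, right, bottom] in pixels, round what is visible of it).
- ctrl.cut_out(label, camera): "pixels" (384x512 bool, what is visible of it) and "box" ([left, top, right, bottom] in pixels, round what is visible of it).
The state is a dict: "clock": time; "joint_pos": joint angles; "joint_vel": joint speeds; "tau": joint torques, N m; "tool_pos": TCP position; "ee_rot": TCP orientation; "contact_force": force on the tool from outside, world axes, zero at the start; "torque": the same for the moment, N m; "opening": opening from 0.0 (shut) to 1.0 (fully open); "grip_force": force on a finger pad.
Only numpy, scipy, OpenCV 4.12 (cv2) and the standard library are available. Lean on these libraries where they do the work, as an engineer would, in place of code of your own. Each camera call takes 0.05 s, during which the arm holds its last target. There are 200 camera calls.

## Working session

There is one attempt and no reset: what is moved stays moved. The work goes in short steps, Python scripts to look and compute and a tool call to move; the robot and the scene stay as the last step left them, time stands still between calls to the robot, and variables do not carry over. Pictures are saved under pics/ and viewed, at most 10 in all, crops included, and the job is handed in when it is done.

Besides the shell and the picture viewer there is one more tool, called after "Request:" as name(argument=value, ...) on one line, values as JSON. move_arm: Moves the arm, as the interface text tells. Its arguments: {"type":"object","properties":{"deltas":{"type":"array"},"squeeze":{"type":"number"}},"required":["deltas"]}

```bash
mkdir -p pics; ls; python3 - <<'E'
from plant import ctrl
import cv2,numpy as np
for n in("top","side"):
    im=ctrl.get_image(n); cv2.imwrite(f"pics/{n}0.png",im[:,:,::-1]); c=ctrl.camera_info(n)
    print(n,c["fx"],c["cx"],c["cy"],np.round(c["view"],3).tolist())
s=ctrl.get_state(); print(s["clock"],s["tool_pos"],s["ee_rot"],s["opening"])
for l in("tin1_c","tray_blue_c","tray_yellow_c","tray_green_c"):
    for d in ctrl.cut_out(l,"top"): print(l,round(d["confidence"],2),np.round(d["box"]).tolist(),int(d["pixels"].sum()))
E
```

```text
pics
top 463.62712625354476 252.81521919214003 193.43494871745125 [[0.029, -1.0, -0.012, -0.013], [-0.997, -0.028, -0.077, 0.574], [0.077, 0.014, -0.997, 1.116], [0.0, 0.0, 0.0, 1.0]]
side 361.51285118776735 256.52325897364693 192.96790638114197 [[0.8, -0.6, 0.004, -0.469], [-0.43, -0.577, -0.694, 0.324], [0.419, 0.553, -0.72, 0.682], [0.0, 0.0, 0.0, 1.0]]
0.1 [ 0.13202415 -0.55922074  0.22722593] [-7.54786840e-04  9.93290516e-01  1.15643312e-01 -7.15936638e-05] 1.002909890981092
tin1_c 0.48 [219.0, 252.0, 223.0, 260.0] 20
tray_blue_c 0.73 [216.0, 157.0, 301.0, 203.0] 3154
tray_yellow_c 0.87 [101.0, 149.0, 190.0, 198.0] 3052
tray_green_c 0.73 [325.0, 163.0, 414.0, 227.0] 3882
tray_green_c 0.71 [221.0, 164.0, 257.0, 184.0] 626
tray_green_c 0.49 [216.0, 157.0, 301.0, 201.0] 3089
```

View pics/top0.png

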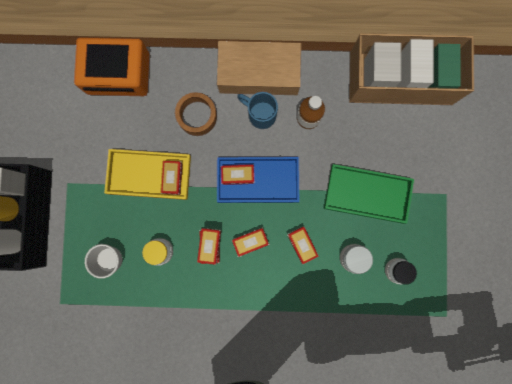

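View pics/side0.png

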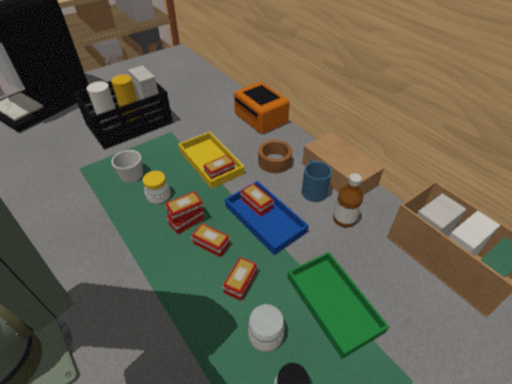

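The top view shows the stack (tin4 on tin1) at (209,246) and two single tins at (250,241) and (303,245). tin5 is at (238,175) at the left end of blue, tin6 at (172,177) at the right end of yellow, and green is empty at (369,193). The side view confirms the stack.

```bash
cat > h.py <<'E'
from plant import ctrl
import cv2,numpy as np
def back(px,z,cam="top"):
    c=ctrl.camera_info(cam);V=np.array(c["view"]);R,t=V[:3,:3],V[:3,3]
    px=np.atleast_2d(px).astype(float)
    d=np.c_[(px[:,0]-c["cx"])/c["fx"],(px[:,1]-c["cy"])/c["fy"],np.ones(len(px))]@R
    C=-R.T@t
    return (C+d*((z-C[2])/d[:,2])[:,None])[:,:2]
def rect(pts):
    (c,(w,h),a)=cv2.minAreaRect((pts*1000).astype(np.float32))
    if w<h: w,h,a=h,w,a+90
    return np.round(c,1),round(w,1),round(h,1),round(np.radians((a+90)%180-90),3)
def tins(im,zs=(0.038,0.043,0.076)):
    hsv=cv2.cvtColor(im,cv2.COLOR_RGB2HSV)
    m=cv2.inRange(hsv,(12,110,110),(24,255,255))
    n,l,st,ce=cv2.connectedComponentsWithStats(m)
    for i in range(1,n):
        if 80<st[i,4]<500 and st[i,0]>90 and st[i,1]>150 and st[i,1]<275:
            p=np.argwhere(l==i)[:,::-1]
            print("tin px",np.round(ce[i]),st[i,4],[rect(back(p,z)) for z in zs])
def trays():
    for n in("blue","yellow","green"):
        b=ctrl.cut_out(f"tray_{n}_c","top")[0]
        p=np.argwhere(b["pixels"])[:,::-1]
        print(n,b["box"],rect(back(p,0.03)))
def st():
    s=ctrl.get_state();q=s["ee_rot"];print(round(s["clock"],2),np.round(np.array(s["tool_pos"])*1000,1),"yaw",round(2*np.arctan2(q[2],q[1]),3),np.round(s["joint_pos"],2),"op",round(s["opening"],3))
def go(x,y,yaw=None):
    "shift in tool axes to world x,y mm; turn about tool z"
    s=ctrl.get_state();q=s["ee_rot"];a=2*np.arctan2(q[2],q[1]);d=np.array([x,y])-np.array(s["tool_pos"])[:2]*1000
    r=[d@[np.cos(a),np.sin(a)],d@[np.sin(a),-np.cos(a)]]
    print("shift",np.round(r,1),"rz",None if yaw is None else round(-(yaw-a),3))
E
python3 - <<'E'
from h import *
tins(ctrl.get_image("top")); trays(); st()
for l in("sugar_jar","can","spice_jar","tub","syrup"):
    d=ctrl.recognise(l,"top")
    if d: b=d[0]["box"]; print(l,b,back([(b[0]+b[2])/2,(b[1]+b[3])/2],0.05)*1000)
E
```

```text
tin px [170. 177.] 264 [(array([608.7, 205.8]), 66.1, 34.0, np.float64(0.027)), (array([608.2, 204.8]), 65.8, 33.8, np.float64(0.027)), (array([604.6, 198.4]), 63.8, 32.8, np.float64(0.027))]
tin px [237. 173.] 283 [(array([620.4,  43. ]), 68.2, 31.8, np.float64(-1.544)), (array([619.8,  42.8]), 67.9, 31.7, np.float64(-1.544)), (array([615.9,  41.1]), 65.9, 30.7, np.float64(-1.544))]
tin px [208. 246.] 296 [(array([443.3, 107.2]), 70.8, 34.1, np.float64(-0.09)), (array([443.4, 106.7]), 70.5, 33.9, np.float64(-0.09)), (array([444.7, 103.1]), 68.4, 32.9, np.float64(-0.09))]
tin px [250. 242.] 282 [(array([456.3,   6.6]), 69.1, 32.9, np.float64(-1.163)), (array([456.4,   6.5]), 68.8, 32.7, np.float64(-1.163)), (array([457.3,   5.9]), 66.8, 31.8, np.float64(-1.163))]
tin px [303. 245.] 283 [(array([ 452.1, -120.1]), 68.1, 33.3, np.float64(0.486)), (array([ 452.3, -119.7]), 67.8, 33.1, np.float64(0.486)), (array([ 453.3, -116.5]), 65.8, 32.1, np.float64(0.486))]Traceback (most recent call last):
  File "<stdin>", line 2, in <module>
  File "h.py", line 23, in trays
    b=ctrl.cut_out(f"tray_{n}_c","top")[0]
      ~~~~~~~~~~~~~~~~~~~~~~~~~~~~~~~~~^^^
IndexError: list index out of range
```

```bash
cat >> h.py <<'E'
def trays(im):
    hsv=cv2.cvtColor(im,cv2.COLOR_RGB2HSV)
    for n,lo,hi,x0 in(("blue",(103,150,50),(122,255,255),200),("yellow",(23,150,120),(32,255,255),95),("green",(60,170,60),(78,255,255),320)):
        m=cv2.inRange(hsv,lo,hi); m[:140]=0; m[232:]=0; m[:,:x0]=0; m[:,x0+115:]=0
        k,l,s,_=cv2.connectedComponentsWithStats(m); i=1+np.argmax(s[1:,4])
        print(n,s[i],rect(back(np.argwhere(l==i)[:,::-1],0.03)))
E
python3 - <<'E'
from h import *
trays(ctrl.get_image("top")); st()
for l in("sugar_jar","can","tub"):
    d=ctrl.recognise(l,"top")
    if d: b=d[0]["box"]; print(l,b,back([(b[0]+b[2])/2,(b[1]+b[3])/2],0.05)*1000)
go(444.7,103.1,-0.09)
E
```

```text
blue [ 217  157   82   46 2901] (array([608.5,  -6.9]), 197.6, 110.6, np.float64(-1.536))
yellow [ 105  149   85   50 2852] (array([615., 264.]), 201.4, 111.1, np.float64(1.529))
green [373 174   2   1   2] (array([ 629.2, -289.6]), 2.4, 0.0, np.float64(-1.544))
0.45 [ 132.1 -559.6  227.9] yaw 0.232 [-1.36  0.32  1.56  0.    1.26 -0.02] op 1.002
sugar_jar [144.1, 237.2, 174.3, 268.1] [[424.70041742 221.43875458]]
can [339.8, 245.0, 375.2, 275.8] [[ 420.21418627 -248.74287084]]
tub [87.7, 244.6, 123.9, 278.3] [[400.2355645  347.72049927]]
shift [ 456.5 -573.2] rz 0.322
```

Request:
move_arm(deltas=[[100,456,-573,0,0,0,0.322],[100,456,-573,0,0,0,0.322],[100,456,-573,0,0,0,0.322],[100,456,-573,0,0,0,0.322],[100,456,-573,0,0,0,0.322],[100,456,-573,0,0,0,0.322],[100,456,-573,0,0,0,0.322],[100,456,-573,0,0,0,0.322],[100,456,-573,0,0,0,0.322],[100,456,-573,0,0,0,0.322]], squeeze=25)

```text
clock: 1.43
tool_pos: [0.31, -0.1809, 0.2283]
ee_rot: [0.0, 0.999, -0.045, 0.001]
contact_force: [1.7, -0.0, 0.7]
opening: 0.997
grip_force: 0.0
```

```bash
python3 - <<'E'
from h import *
st(); go(444.7,103.1,-0.09)
b=cv2.imread("pics/top0.png"); h=cv2.cvtColor(b,cv2.COLOR_BGR2HSV)
for p in((369,193),(340,190),(331,170),(405,215),(120,220)): print(p,h[p[1],p[0]])
m=cv2.inRange(h,(55,185,70),(80,255,255)); m[232:]=0;m[:150]=0;m[:,:320]=0
k,l,s,_=cv2.connectedComponentsWithStats(m); i=1+np.argmax(s[1:,4]); print(s[i],rect(back(np.argwhere(l==i)[:,::-1],0.03)))
E
```

```text
1.43 [ 310.  -180.9  228.3] yaw -0.091 [-0.56 -0.03  1.99  0.    1.18  1.1 ] op 0.997
shift [ 108.3 -295.1] rz -0.001
(369, 193) [ 68 146 136]
(340, 190) [ 66 143 136]
(331, 170) [ 66 143  75]
(405, 215) [ 68 182  59]
(120, 220) [ 73 103 111]Traceback (most recent call last):
  File "<stdin>", line 6, in <module>
    return _wrapfunc(a, 'argmax', axis=axis, out=out, **kwds)
    return bound(*args, **kwds)
ValueError: attempt to get argmax of an empty sequence
```

Request:
move_arm(deltas=[[100,108,-295,0,0,0,0],[100,108,-295,0,0,0,0],[100,108,-295,0,0,0,0],[100,108,-295,0,0,0,0],[100,108,-295,0,0,0,0],[100,108,-295,0,0,0,0],[100,108,-295,0,0,0,0],[100,108,-295,20,0,0,0],[100,108,-295,60,0,0,0],[100,108,-295,100,0,0,0]])

```text
clock: 2.27
tool_pos: [0.4458, 0.1033, 0.1279]
ee_rot: [-0.001, 0.999, -0.044, 0.003]
contact_force: [0.4, -0.2, -1.7]
opening: 1.001
grip_force: 0.0
```

```bash
python3 - <<'E'
from h import *
st(); go(444.7,103.1,-0.09)
b=cv2.imread("pics/top0.png"); h=cv2.cvtColor(b,cv2.COLOR_BGR2HSV)
m=cv2.inRange(h,(60,125,40),(72,255,255)); m[226:]=0;m[:155]=0;m[:,:320]=0;m[:,416:]=0
k,l,s,_=cv2.connectedComponentsWithStats(m); i=1+np.argmax(s[1:,4]); print(s[i],rect(back(np.argwhere(l==i)[:,::-1],0.03)))
im=ctrl.get_image("top"); cv2.imwrite("pics/a1.png",cv2.resize(im[140:280,140:420,::-1],None,fx=2.8,fy=2.8,interpolation=cv2.INTER_CUBIC))
E
```

```text
2.27 [445.8 103.3 127.9] yaw -0.087 [ 0.2   0.23  1.97 -0.    0.93  1.86] op 1.001
shift [-1.   0.2] rz 0.003
[ 324  165   90   59 3831] (array([ 581.1, -278.3]), 204.4, 111.8, np.float64(1.415))
```

View pics/a1.png

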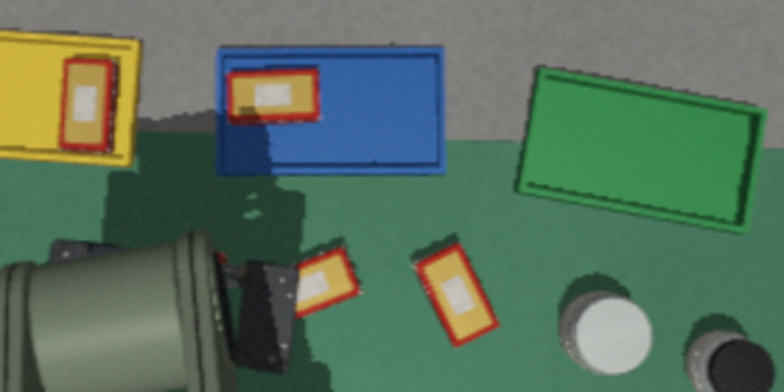

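The gripper stands over the stack with clear space on both sides. The green tray is fully visible at the right.

Request:
move_arm(deltas=[[100,-1,0,40,0,0,0],[100,-1,0,65,0,0,0],[100,-1,0,70,0,0,0],[40,-1,0,70,0,0,0],[40,-1,0,70,0,0,0],[35,-1,0,70,0,0,0],[35,-1,0,70,0,0,0],[35,-1,0,70,0,0,0]])

```text
clock: 2.98
tool_pos: [0.4438, 0.1015, 0.0593]
ee_rot: [-0.0, 0.999, -0.045, 0.001]
contact_force: [-0.0, -0.0, 0.2]
opening: 0.667
grip_force: 0.0
```

Request:
move_arm(deltas=[[30,0,0,0,0,0,0],[30,0,0,0,0,0,0],[30,0,0,0,0,0,0],[30,0,0,0,0,0,0],[30,0,0,0,0,0,0],[30,0,0,-20,0,0,0],[30,0,0,-60,0,0,0],[30,0,0,-100,0,0,0]])

```text
clock: 3.65
tool_pos: [0.441, 0.1009, 0.1575]
ee_rot: [0.001, 0.999, -0.045, -0.003]
contact_force: [1.5, 0.3, -1.5]
opening: 0.485
grip_force: 25.0
```

```bash
python3 - <<'E'
from h import *
st(); go(574,-323.7,1.415)
im=ctrl.get_image("side"); cv2.imwrite("pics/a2.png",im[:,:,::-1])
E
```

```text
3.65 [441.  100.9 157.5] yaw -0.09 [ 0.2   0.19  1.93 -0.    1.02  1.86] op 0.485
shift [170.6 410.9] rz -1.505
```

View pics/a2.png

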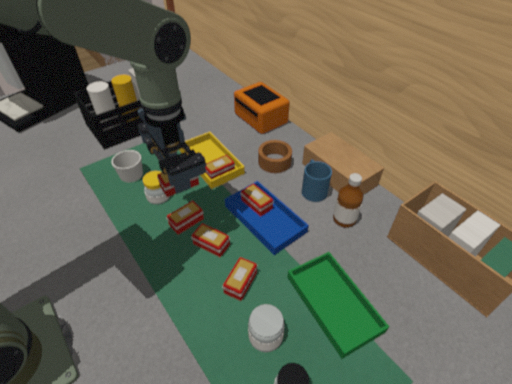

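tin4 is in the jaws, and tin1 stays uncovered at (185,215) in the side view.

Request:
move_arm(deltas=[[30,171,411,0,0,0,-1.505],[30,171,411,0,0,0,-1.505],[30,171,411,0,0,0,-1.505],[30,171,411,0,0,0,-1.505],[30,171,411,0,0,0,-1.505],[30,171,411,0,0,0,-1.505],[30,171,411,0,0,0,-1.505],[30,171,411,0,0,0,-1.505],[30,171,411,0,0,0,-1.505],[30,171,411,0,0,0,-1.505]])

```text
clock: 4.53
tool_pos: [0.5583, -0.2688, 0.1569]
ee_rot: [-0.001, 0.859, 0.512, -0.001]
contact_force: [0.5, 0.2, -1.9]
opening: 0.482
grip_force: 25.0
```

```bash
python3 - <<'E'
from h import *
st(); go(574,-323.7,1.415)
E
```

```text
4.53 [ 558.3 -268.8  156.9] yaw 1.075 [-0.47  0.44  1.56 -0.    1.14  0.03] op 0.482
shift [-40.8  40. ] rz -0.34
```

Request:
move_arm(deltas=[[30,-41,40,0,0,0,-0.34],[30,-41,40,0,0,0,-0.34],[30,-41,40,0,0,0,-0.34],[30,-41,40,40,0,0,-0.34],[30,-41,40,80,0,0,-0.34],[30,-41,40,80,0,0,-0.34]])

```text
clock: 5.03
tool_pos: [0.5683, -0.3192, 0.0691]
ee_rot: [-0.008, 0.762, 0.647, -0.003]
contact_force: [-1.0, 0.3, -2.8]
opening: 0.481
grip_force: 25.0
```

```bash
python3 - <<'E'
from h import *
st(); go(574,-323.7,1.415)
im=ctrl.get_image("side"); cv2.imwrite("pics/a3.png",cv2.resize(im[200:384,240:440,::-1],None,fx=3,fy=3))
E
```

```text
5.03 [ 568.3 -319.2   69.1] yaw 1.408 [-0.53  0.57  1.57 -0.    1.02 -0.37] op 0.481
shift [-3.5  6.3] rz -0.007
```

View pics/a3.png

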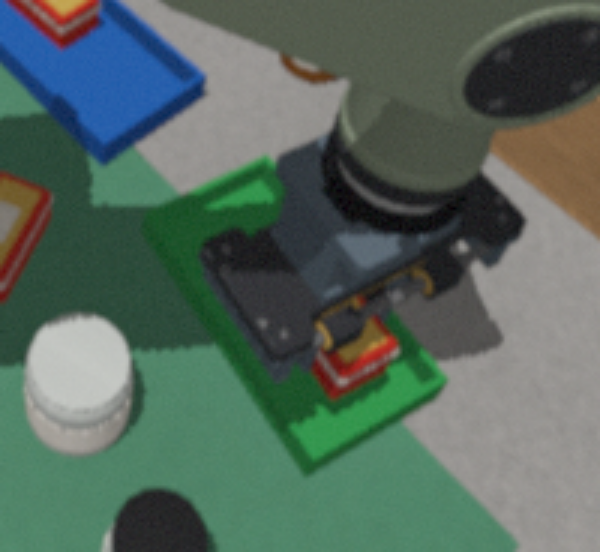

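The tin hangs over the right end of the green tray, in line with it.

Request:
move_arm(deltas=[[30,-2,4,0,0,0,0],[30,-2,4,25,0,0,0],[30,-2,4,36,0,0,0],[30,-2,4,36,0,0,0]])

```text
clock: 5.42
tool_pos: [0.5771, -0.3242, 0.0413]
ee_rot: [-0.001, 0.762, 0.648, -0.0]
contact_force: [0.4, 0.2, -1.8]
opening: 0.476
grip_force: 25.0
```

```bash
python3 - <<'E'
from h import *
st(); go(574,-323.7,1.415); print(ctrl.get_state()["contact_force"])
E
```

```text
5.42 [ 577.1 -324.2   41.3] yaw 1.409 [-0.53  0.61  1.58 -0.    0.95 -0.37] op 0.476
shift [ 0.  -3.2] rz -0.006
[ 0.41243164  0.17976689 -1.77996417]
```

Request:
move_arm(deltas=[[30,0,-3,8,0,0,0],[30,0,-3,13,0,0,0],[30,0,-3,15,0,0,0],[30,0,-3,15,0,0,0],[30,0,-3,15,0,0,0]])

```text
clock: 5.83
tool_pos: [0.5749, -0.3243, 0.0275]
ee_rot: [0.0, 0.762, 0.648, 0.0]
contact_force: [-0.8, -0.4, -1.0]
opening: 0.481
grip_force: 25.0
```

Request:
move_arm(deltas=[[30,0,0,1,0,0,0],[30,0,0,2,0,0,0],[30,0,0,2,0,0,0]])

```text
clock: 6.08
tool_pos: [0.575, -0.3243, 0.0255]
ee_rot: [0.001, 0.762, 0.647, 0.0]
contact_force: [-0.9, -0.5, 2.0]
opening: 0.483
grip_force: 25.0
```

Request:
move_arm(deltas=[[66,0,0,0,0,0,0],[66,0,0,0,0,0,0],[66,0,0,0,0,0,0],[66,0,0,0,0,0,0],[66,0,0,0,0,0,0],[66,0,0,-30,0,0,0],[66,0,0,-70,0,0,0],[80,0,0,-110,0,0,0],[100,0,0,-130,0,0,0]])

```text
clock: 6.83
tool_pos: [0.5764, -0.3251, 0.1603]
ee_rot: [0.004, 0.762, 0.647, 0.001]
contact_force: [0.4, 0.0, 0.6]
opening: 0.778
grip_force: 0.0
```

```bash
python3 - <<'E'
from h import *
st(); go(452.1,-120.1,0.486); im=ctrl.get_image("top"); tins(im,(0.038,0.043)); 
E
```

```text
6.83 [ 576.4 -325.1  160.3] yaw 1.409 [-0.53  0.5   1.46 -0.    1.18 -0.37] op 0.778
shift [ 182.2 -155.8] rz 0.923
tin px [187. 174.] 84 [(array([611.5, 163.3]), 107.7, 14.4, np.float64(0.063)), (array([610.9, 162.5]), 107.2, 14.4, np.float64(0.063))]
tin px [170. 177.] 264 [(array([608.7, 205.8]), 66.1, 34.0, np.float64(0.027)), (array([608.2, 204.8]), 65.8, 33.8, np.float64(0.027))]
tin px [237. 173.] 280 [(array([620.4,  43. ]), 68.2, 31.8, np.float64(-1.544)), (array([619.8,  42.8]), 67.9, 31.7, np.float64(-1.544))]
tin px [303. 245.] 242 [(array([ 452.1, -120.1]), 66.0, 31.1, np.float64(0.486)), (array([ 452.3, -119.7]), 65.7, 31.0, np.float64(0.486))]
tin px [209. 246.] 274 [(array([442.3, 105.5]), 68.6, 33.3, np.float64(0.08)), (array([442.5, 105. ]), 68.3, 33.1, np.float64(0.08))]
tin px [249. 242.] 263 [(array([456. ,   7.6]), 67.7, 32.9, np.float64(-1.157)), (array([456.1,   7.6]), 67.4, 32.7, np.float64(-1.157))]
```

Request:
move_arm(deltas=[[100,182,-156,0,0,0,0.923],[100,182,-156,0,0,0,0.923],[100,182,-156,0,0,0,0.923],[100,182,-156,0,0,0,0.923],[100,182,-156,0,0,0,0.923],[100,182,-156,0,0,0,0.923],[100,182,-156,0,0,0,0.923],[100,182,-156,30,0,0,0.923],[100,182,-156,70,0,0,0.923],[100,182,-156,70,0,0,0.923]])

```text
clock: 7.72
tool_pos: [0.4453, -0.1177, 0.08]
ee_rot: [-0.003, 0.971, 0.241, -0.005]
contact_force: [-0.6, 0.1, -0.7]
opening: 0.999
grip_force: 0.0
```

```bash
python3 - <<'E'
from h import *
st(); go(452.1,-120.1,0.486); im=ctrl.get_image("top"); tins(im,(0.038,0.043)); 
E
```

```text
7.72 [ 445.3 -117.7   80. ] yaw 0.486 [-0.28  0.3   2.02 -0.    0.83  0.8 ] op 0.999
shift [4.9 5.3] rz 0.0
tin px [170. 177.] 264 [(array([608.7, 205.8]), 66.1, 34.0, np.float64(0.027)), (array([608.2, 204.8]), 65.8, 33.8, np.float64(0.027))]
tin px [237. 173.] 281 [(array([620.4,  43. ]), 68.2, 31.8, np.float64(-1.544)), (array([619.8,  42.8]), 67.9, 31.7, np.float64(-1.544))]
tin px [390. 196.] 272 [(array([ 574.6, -326.5]), 69.7, 32.3, np.float64(1.416)), (array([ 574.2, -325.1]), 69.4, 32.2, np.float64(1.416))]
tin px [249. 242.] 268 [(array([456.3,   6.5]), 69.9, 32.9, np.float64(-1.163)), (array([456.4,   6.4]), 69.6, 32.7, np.float64(-1.163))]
tin px [209. 246.] 266 [(array([442.3, 105.4]), 68.4, 33.9, np.float64(0.094)), (array([442.5, 104.8]), 68.1, 33.7, np.float64(0.094))]
```

Request:
move_arm(deltas=[[100,0,0,20,0,0,0],[100,0,0,40,0,0,0],[80,0,0,50,0,0,0],[60,0,0,58,0,0,0],[60,0,0,60,0,0,0],[60,0,0,60,0,0,0]])

```text
clock: 8.27
tool_pos: [0.4508, -0.1196, 0.0256]
ee_rot: [0.0, 0.971, 0.24, 0.0]
contact_force: [0.5, 0.9, 0.2]
opening: 0.739
grip_force: 0.0
```

```bash
python3 - <<'E'
from h import *
st(); go(452.1,-120.1,0.486)
E
```

```text
8.27 [ 450.8 -119.6   25.6] yaw 0.485 [-0.28  0.39  2.08 -0.    0.68  0.8 ] op 0.739
shift [0.9 1. ] rz -0.001
```

Request:
move_arm(deltas=[[30,0,0,3,0,0,0],[30,0,0,3,0,0,0],[30,0,0,3,0,0,0],[30,0,0,3,0,0,0],[30,0,0,3,0,0,0],[30,0,0,3,0,0,0],[30,0,0,3,0,0,0],[30,0,0,-30,0,0,0],[30,0,0,-70,0,0,0],[30,0,0,-110,0,0,0]])

```text
clock: 9.1
tool_pos: [0.4487, -0.1188, 0.1352]
ee_rot: [-0.001, 0.971, 0.24, -0.002]
contact_force: [1.2, -0.2, -1.8]
opening: 0.484
grip_force: 25.0
```

```bash
python3 - <<'E'
from h import *
st()
u=np.array([-0.035,0.999]); c=np.array([608.5,-6.9])-48*u; print(c); go(*c,1.606); go(*c,-1.536)
E
```

```text
9.1 [ 448.7 -118.8  135.2] yaw 0.486 [-0.28  0.23  1.94  0.    0.97  0.8 ] op 0.484
[610.18  -54.852]
shift [172.7  18.8] rz -1.12
shift [172.7  18.8] rz 2.022
```

Request:
move_arm(deltas=[[30,171,19,-10,0,0,-1.12],[30,171,19,-10,0,0,-1.12],[30,171,19,-10,0,0,-1.12],[30,171,19,-10,0,0,-1.12],[30,171,19,-10,0,0,-1.12],[30,171,19,-10,0,0,-1.12],[30,171,19,-10,0,0,-1.12],[30,171,19,-10,0,0,-1.12],[30,171,19,10,0,0,-1.12],[30,171,19,40,0,0,-1.12]])

```text
clock: 9.93
tool_pos: [0.6121, -0.0564, 0.0966]
ee_rot: [0.002, 0.693, 0.721, 0.002]
contact_force: [1.1, 0.6, -2.0]
opening: 0.48
grip_force: 25.0
```

```bash
python3 - <<'E'
from h import *
st(); go(610,-55,1.606)
E
```

```text
9.93 [612.1 -56.4  96.6] yaw 1.61 [-0.11  0.48  1.66 -0.    1.   -0.15] op 0.48
shift [ 1.5 -2.1] rz 0.004
```

Request:
move_arm(deltas=[[30,1,-1,30,0,0,0],[30,1,-1,50,0,0,0],[30,1,-1,60,0,0,0],[30,1,-1,66,0,0,0],[30,1,-1,67,0,0,0],[30,1,-1,67,0,0,0]])

```text
clock: 10.43
tool_pos: [0.6098, -0.0554, 0.0285]
ee_rot: [0.001, 0.695, 0.719, 0.0]
contact_force: [-0.2, 0.2, -1.3]
opening: 0.479
grip_force: 25.0
```

```bash
python3 - <<'E'
from h import *
st(); go(610,-55,1.606)
E
```

```text
10.43 [609.8 -55.4  28.5] yaw 1.606 [-0.11  0.56  1.73 -0.    0.85 -0.14] op 0.479
shift [0.4 0.2] rz -0.0
```

Request:
move_arm(deltas=[[30,0,0,1,0,0,0],[30,0,0,1.7,0,0,0],[30,0,0,1.7,0,0,0],[66,0,0,1.7,0,0,0],[66,0,0,1.7,0,0,0],[66,0,0,1.7,0,0,0],[66,0,0,1.7,0,0,0],[66,0,0,1.7,0,0,0],[66,0,0,-30,0,0,0],[66,0,0,-70,0,0,0]])

```text
clock: 11.27
tool_pos: [0.6065, -0.0551, 0.0952]
ee_rot: [-0.003, 0.695, 0.719, -0.003]
contact_force: [0.2, -0.7, 0.1]
opening: 0.661
grip_force: 0.0
```

```bash
python3 - <<'E'
from h import *
st(); go(456.3,6.5,-1.163+np.pi)
E
```

```text
11.27 [606.5 -55.1  95.2] yaw 1.606 [-0.11  0.48  1.66 -0.    1.01 -0.14] op 0.661
shift [  66.8 -147.9] rz -0.373
```

Request:
move_arm(deltas=[[90,67,-151,-20,0,0,-0.373],[90,67,-151,-20,0,0,-0.373],[90,67,-151,-20,0,0,-0.373],[90,67,-151,-10,0,0,-0.373],[90,67,-151,0,0,0,-0.373],[90,67,-151,10,0,0,-0.373],[90,67,-151,10,0,0,-0.373]])

```text
clock: 11.85
tool_pos: [0.4542, 0.0067, 0.087]
ee_rot: [-0.001, 0.549, 0.836, -0.001]
contact_force: [-0.1, -0.0, -0.2]
opening: 0.906
grip_force: 0.0
```

```bash
python3 - <<'E'
from h import *
st(); im=ctrl.get_image("top"); go(456.3,6.5,-1.163+np.pi); tins(im,(0.038,0.043)); cv2.imwrite("pics/a4.png",im[:,:,::-1])
E
```

```text
11.85 [454.2   6.7  87. ] yaw 1.979 [-0.01  0.28  2.03 -0.    0.83 -0.42] op 0.906
shift [-0.4  1. ] rz 0.0
tin px [170. 177.] 264 [(array([608.7, 205.8]), 66.1, 34.0, np.float64(0.027)), (array([608.2, 204.8]), 65.8, 33.8, np.float64(0.027))]
tin px [237. 173.] 280 [(array([620.4,  43. ]), 68.2, 31.8, np.float64(-1.544)), (array([619.8,  42.8]), 67.9, 31.7, np.float64(-1.544))]
tin px [277. 179.] 251 [(array([609.6, -54.5]), 67.9, 29.3, np.float64(-1.544)), (array([609.1, -54.3]), 67.6, 29.1, np.float64(-1.544))]
tin px [390. 196.] 272 [(array([ 574.6, -326.5]), 69.7, 32.3, np.float64(1.416)), (array([ 574.2, -325.1]), 69.4, 32.2, np.float64(1.416))]
tin px [204. 245.] 125 [(array([440.8, 113.1]), 66.9, 16.9, np.float64(0.036)), (array([441.1, 112.6]), 66.6, 16.8, np.float64(0.036))]
```

View pics/a4.png

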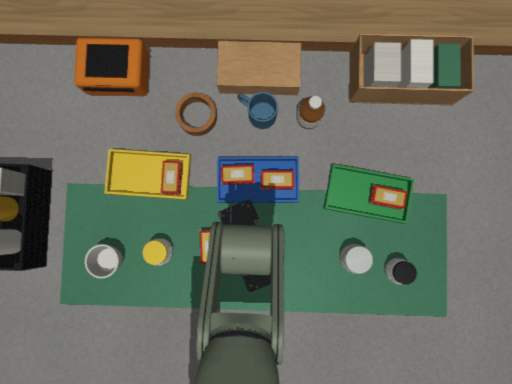

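Blue now holds two tins side by side, (238,174) and (277,179). Green holds one at (390,196).

Request:
move_arm(deltas=[[80,0,0,30,0,0,0],[70,0,0,50,0,0,0],[60,0,0,62,0,0,0],[60,0,0,64,0,0,0],[60,0,0,64,0,0,0],[30,0,0,64,0,0,0],[30,0,0,64,0,0,0],[30,0,0,64,0,0,0],[30,0,0,64,0,0,0],[30,0,0,64,0,0,0]])

```text
clock: 12.73
tool_pos: [0.4571, 0.0063, 0.0249]
ee_rot: [0.001, 0.549, 0.836, 0.001]
contact_force: [0.4, -0.3, 5.7]
opening: 0.481
grip_force: 25.0
```

```bash
python3 - <<'E'
from h import *
st()
u=np.array([np.cos(1.529),np.sin(1.529)]); c=np.array([615,264])+46*u; print(c); go(*c,1.529)
E
```

```text
12.73 [457.1   6.3  24.9] yaw 1.979 [-0.01  0.38  2.1  -0.    0.66 -0.42] op 0.481
[616.9220713  309.95982639]
shift [215.4 267.2] rz 0.45
```

Request:
move_arm(deltas=[[30,0,0,-35,0,0,0],[30,0,0,-75,0,0,0],[30,40,50,-90,0,0,0.1],[30,66,82,-90,0,0,0.2],[30,92,114,-90,0,0,0.3],[30,118,146,-90,0,0,0.45],[30,144,178,-90,0,0,0.45],[30,170,210,-90,0,0,0.45],[30,194,240,-90,0,0,0.45],[30,215,267,-90,0,0,0.45]])

```text
clock: 13.57
tool_pos: [0.6104, 0.3019, 0.1134]
ee_rot: [-0.0, 0.722, 0.692, -0.001]
contact_force: [2.0, -1.0, -0.4]
opening: 0.483
grip_force: 25.0
```

```bash
python3 - <<'E'
from h import *
st(); go(616.9,310,1.529)
E
```

```text
13.57 [610.4 301.9 113.4] yaw 1.529 [ 0.44  0.57  1.46 -0.    1.12  0.48] op 0.483
shift [8.4 6.1] rz 0.0
```

Request:
move_arm(deltas=[[30,0,0,0,0,0,0],[30,0,0,30,0,0,0],[30,0,0,55,0,0,0],[30,0,0,70,0,0,0],[30,0,0,78,0,0,0],[30,0,0,80,0,0,0],[30,0,0,80,0,0,0]])

```text
clock: 14.15
tool_pos: [0.6105, 0.2999, 0.0337]
ee_rot: [-0.0, 0.722, 0.692, -0.0]
contact_force: [0.6, -0.2, -1.5]
opening: 0.483
grip_force: 25.0
```

```bash
python3 - <<'E'
from h import *
st(); go(616.9,310,1.529)
E
```

```text
14.15 [610.5 299.9  33.7] yaw 1.528 [ 0.44  0.64  1.54 -0.    0.96  0.48] op 0.483
shift [10.4  6. ] rz -0.001
```

Request:
move_arm(deltas=[[30,5,3,0,0,0,0],[30,10,6,0,0,0,0],[30,10,6,2,0,0,0],[30,10,6,3,0,0,0],[30,10,6,4,0,0,0],[30,10,6,4,0,0,0]])

```text
clock: 14.65
tool_pos: [0.617, 0.3099, 0.0301]
ee_rot: [0.0, 0.722, 0.692, 0.0]
contact_force: [-1.2, 0.2, -1.9]
opening: 0.481
grip_force: 25.0
```

Request:
move_arm(deltas=[[30,0,0,1,0,0,0],[30,0,0,2,0,0,0],[30,0,0,2,0,0,0]])

```text
clock: 14.9
tool_pos: [0.617, 0.3099, 0.03]
ee_rot: [0.0, 0.722, 0.692, 0.0]
contact_force: [-2.4, -0.3, 8.1]
opening: 0.481
grip_force: 25.0
```

Request:
move_arm(deltas=[[66,0,0,-0.5,0,0,0],[66,0,0,-0.5,0,0,0],[66,0,0,-0.5,0,0,0],[66,0,0,-0.5,0,0,0],[66,0,0,-0.5,0,0,0],[66,0,0,-30,0,0,0],[66,0,0,-70,0,0,0],[66,0,0,-70,0,0,0]])

```text
clock: 15.57
tool_pos: [0.6211, 0.3119, 0.1056]
ee_rot: [0.002, 0.722, 0.692, 0.007]
contact_force: [1.5, 1.4, 1.7]
opening: 0.658
grip_force: 0.0
```

```bash
python3 - <<'E'
from h import *
st(); im=ctrl.get_image("top"); tins(im,(0.038,0.043)); go(442.4,105.2,0.087)
cv2.imwrite("pics/a5.png",im[:,:,::-1])
E
```

```text
15.57 [621.1 311.9 105.6] yaw 1.528 [ 0.45  0.59  1.44 -0.    1.1   0.49] op 0.658
tin px [237. 173.] 281 [(array([620.4,  43. ]), 68.2, 31.8, np.float64(-1.544)), (array([619.8,  42.8]), 67.9, 31.7, np.float64(-1.544))]
tin px [277. 179.] 265 [(array([609.6, -54.5]), 67.9, 29.3, np.float64(-1.544)), (array([609.1, -54.3]), 67.6, 29.1, np.float64(-1.544))]
tin px [389. 196.] 274 [(array([ 574.7, -326.4]), 69.7, 32.7, np.float64(1.408)), (array([ 574.3, -325. ]), 69.4, 32.5, np.float64(1.408))]
tin px [209. 247.] 248 [(array([442.1, 105.3]), 67.9, 31.9, np.float64(0.102)), (array([442.3, 104.7]), 67.6, 31.8, np.float64(0.102))]
tin px [155. 252.] 444 [(array([424.2, 235.3]), 55.4, 55.0, np.float64(-1.528)), (array([424.5, 234.2]), 55.2, 54.8, np.float64(-1.528))]
shift [-213.4 -168.6] rz 1.442
```

View pics/a5.png

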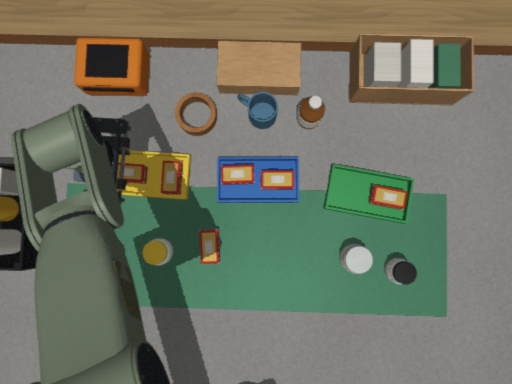

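Yellow holds two tins at (131,172) and (172,177). The last loose tin, tin1, is at (209,247).

Request:
move_arm(deltas=[[90,-211,-165,-10,0,0,1.434],[90,-211,-165,-10,0,0,1.434],[90,-211,-165,-10,0,0,1.434],[90,-211,-165,-10,0,0,1.434],[90,-211,-165,-10,0,0,1.434],[90,-211,-165,-10,0,0,1.434],[90,-211,-165,-10,0,0,1.434],[90,-211,-165,-10,0,0,1.434],[90,-211,-165,-10,0,0,1.434],[90,-211,-165,-10,0,0,1.434]])

```text
clock: 16.45
tool_pos: [0.4426, 0.1055, 0.1075]
ee_rot: [0.0, 0.991, 0.135, -0.0]
contact_force: [-0.1, 0.1, 0.1]
opening: 0.896
grip_force: 0.0
```

```bash
python3 - <<'E'
from h import *
st(); go(442.3,105.2,0.095)
E
```

```text
16.45 [442.6 105.5 107.5] yaw 0.271 [ 0.21  0.25  2.   -0.    0.88  1.51] op 0.896
shift [-0.3  0.2] rz 0.176
```

Request:
move_arm(deltas=[[90,0,0,10,0,0,0.1],[90,0,0,35,0,0,0.176],[80,0,0,60,0,0,0.176],[70,0,0,78,0,0,0.176],[60,0,0,83,0,0,0.176],[60,0,0,84,0,0,0.176],[60,0,0,84,0,0,0.176]])

```text
clock: 17.03
tool_pos: [0.4434, 0.1061, 0.024]
ee_rot: [0.0, 0.999, 0.051, -0.0]
contact_force: [0.1, -0.1, 0.9]
opening: 0.606
grip_force: 0.0
```

```bash
python3 - <<'E'
from h import *
st(); go(442.3,105.2,0.095)
E
```

```text
17.03 [443.4 106.1  24. ] yaw 0.103 [ 0.21  0.38  2.1  -0.    0.66  1.68] op 0.606
shift [-1.2  0.7] rz 0.008
```

Request:
move_arm(deltas=[[30,-1,0,0,0,0,0],[30,-1,0,0,0,0,0],[30,-1,0,0,0,0,0],[30,-1,0,0,0,0,0],[30,-1,0,0,0,0,0],[30,-1,0,-30,0,0,0],[30,-1,0,-70,0,0,0],[30,-1,0,-110,0,0,0],[30,-1,0,-120,0,0,0],[30,-1,0,-120,0,0,0]])

```text
clock: 17.87
tool_pos: [0.4445, 0.1064, 0.1473]
ee_rot: [-0.001, 0.999, 0.051, 0.004]
contact_force: [0.6, 0.8, -1.9]
opening: 0.479
grip_force: 24.9
```

```bash
python3 - <<'E'
from h import *
st()
u=np.array([np.cos(1.415),np.sin(1.415)]); c=np.array([581.1,-278.3])+47*u; print(c); go(*c,1.415)
E
```

```text
17.87 [444.5 106.4 147.3] yaw 0.103 [ 0.21  0.2   1.95 -0.    0.98  1.68] op 0.479
[ 588.39284102 -231.86925082]
shift [108.5 351.2] rz -1.312
```

Request:
move_arm(deltas=[[30,110,351,0,0,0,-1.312],[30,110,351,0,0,0,-1.312],[30,110,351,0,0,0,-1.312],[30,110,351,0,0,0,-1.312],[30,110,351,0,0,0,-1.312],[30,110,351,0,0,0,-1.312],[30,110,351,0,0,0,-1.312],[30,110,351,0,0,0,-1.312],[30,110,351,0,0,0,-1.312],[30,110,351,0,0,0,-1.312]])

```text
clock: 18.7
tool_pos: [0.5883, -0.2367, 0.1413]
ee_rot: [0.0, 0.801, 0.599, -0.001]
contact_force: [1.1, -0.5, -0.9]
opening: 0.482
grip_force: 24.9
```

```bash
python3 - <<'E'
from h import *
st(); go(588.4,-231.9,1.415)
E
```

```text
18.7 [ 588.3 -236.7  141.3] yaw 1.284 [-0.4   0.47  1.55 -0.    1.12 -0.11] op 0.482
shift [ 4.7 -1.3] rz -0.131
```

Request:
move_arm(deltas=[[30,2,-1,0,0,0,-0.131],[30,2,-1,10,0,0,-0.131],[30,2,-1,40,0,0,-0.131],[30,2,-1,70,0,0,-0.131],[30,2,-1,95,0,0,-0.131],[30,2,-1,105,0,0,-0.131],[30,2,-1,105,0,0,-0.131],[30,2,-1,105,0,0,-0.131]])

```text
clock: 19.37
tool_pos: [0.5869, -0.2292, 0.0383]
ee_rot: [-0.001, 0.761, 0.648, -0.0]
contact_force: [0.1, -0.2, -1.3]
opening: 0.485
grip_force: 24.9
```

```bash
python3 - <<'E'
from h import *
st(); go(588.4,-231.9,1.415)
E
```

```text
19.37 [ 586.9 -229.2   38.3] yaw 1.411 [-0.39  0.57  1.67 -0.    0.9  -0.23] op 0.485
shift [-2.4  1.9] rz -0.004
```

Request:
move_arm(deltas=[[30,-2,2,3,0,0,0],[30,-2,2,6,0,0,0],[30,-2,2,8,0,0,0],[30,-2,2,9,0,0,0],[30,-2,2,9.5,0,0,0],[30,-2,2,9.5,0,0,0]])

```text
clock: 19.87
tool_pos: [0.5891, -0.2322, 0.0299]
ee_rot: [0.0, 0.761, 0.649, 0.0]
contact_force: [0.1, 0.0, -0.1]
opening: 0.483
grip_force: 24.9
```

Request:
move_arm(deltas=[[30,0,0,0.7,0,0,0],[30,0,0,1,0,0,0],[30,0,0,1,0,0,0]])

```text
clock: 20.12
tool_pos: [0.589, -0.2322, 0.0299]
ee_rot: [0.0, 0.761, 0.649, 0.0]
contact_force: [-2.4, 1.5, 6.0]
opening: 0.482
grip_force: 24.9
```

Seated; release and withdraw.

Request:
move_arm(deltas=[[66,0,0,-0.5,0,0,0],[66,0,0,-0.5,0,0,0],[66,0,0,-0.5,0,0,0],[66,0,0,-0.5,0,0,0],[66,0,0,-0.5,0,0,0],[66,0,0,-30,0,0,0],[66,0,0,-70,0,0,0],[66,0,0,-110,0,0,0],[66,0,0,-150,0,0,0],[66,0,0,-150,0,0,0]])

```text
clock: 20.95
tool_pos: [0.5932, -0.2337, 0.1876]
ee_rot: [0.007, 0.761, 0.649, 0.004]
contact_force: [0.9, 0.4, 0.2]
opening: 0.659
grip_force: 0.0
```

Request:
move_arm(deltas=[[66,0,-200,0,0,0,0],[66,0,-200,0,0,0,0],[66,0,-200,0,0,0,0],[66,0,-200,0,0,0,0],[66,0,-200,0,0,0,0],[66,0,-200,0,0,0,0],[66,0,-200,0,0,0,0]])

```text
clock: 21.53
tool_pos: [0.3902, -0.2001, 0.1787]
ee_rot: [0.0, 0.761, 0.648, 0.0]
contact_force: [0.3, -0.3, 0.3]
opening: 0.662
grip_force: 0.0
```

```bash
python3 - <<'E'
from h import *
st(); im=ctrl.get_image("top"); tins(im,(0.043,)); cv2.imwrite("pics/a6.png",im[:,:,::-1])
E
```

```text
21.53 [ 390.2 -200.1  178.7] yaw 1.411 [-0.5   0.15  1.93 -0.    1.06 -0.34] op 0.662
tin px [170. 177.] 264 [(array([608.2, 204.8]), 65.8, 33.8, np.float64(0.027))]
tin px [127. 172.] 264 [(array([616.9, 310.1]), 69.2, 32.2, np.float64(1.527))]
tin px [237. 174.] 281 [(array([619.8,  42.8]), 67.9, 31.7, np.float64(-1.544))]
tin px [277. 179.] 265 [(array([609.1, -54.3]), 67.6, 29.1, np.float64(-1.544))]
tin px [352. 190.] 269 [(array([ 588.5, -234.2]), 69.1, 32.3, np.float64(1.4))]
tin px [389. 196.] 272 [(array([ 574.2, -325.1]), 69.4, 32.2, np.float64(1.416))]
```

View pics/a6.png

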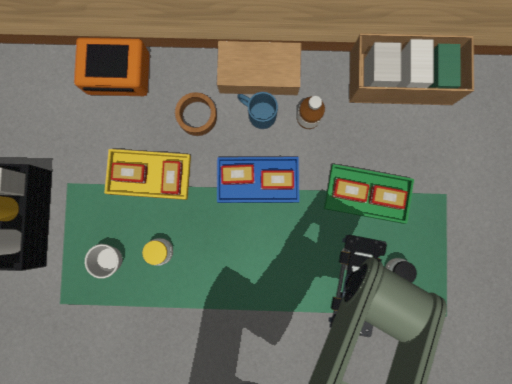

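All three trays hold two flat tins: yellow at (127,172) and (170,177), blue at (237,174) and (277,179), green at (352,190) and (389,196). The bystanders in view are where they started; the arm hides the can.

```bash
python3 -c "
from plant import ctrl
print(ctrl.finish_job())"
```

```text
the job is handed in; nothing more can be done
None
```

I dealt the four remaining tins in order (green, blue, yellow, green) and handed the job in at about 21.5 s; the last picture shows two tins lying flat, side by side, in each tray and no bystander visibly moved (the arm hid the can in that view).

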